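Load the autosampler tray in reverse order

ROBOT

A 6-joint arm with a two-finger parallel gripper is mounted at the origin on the work surface. World frame = base frame: x ahead of the robot, y to its left, z up, the work surface at z = 0. Lengths are in m, angles in rad, forces in N, time in s.
With the tool pointing down it reaches from about 0.425 to 0.95 m from the base axis. Payload 3.5 kg.
Tool frame: the origin (TCP) lies midway between the tips of the shut fingers; the grasp point (between the pads) lies 19 mm behind it (ctrl.hold_point_z is the distance from the TCP to the grasp point, in m); z points along the fingers, y is the line along which they close (so a half turn about z gives the same grasp; the last joint's range is limited). The gripper opens to 85 mm and grips with 20 to 120 N. Pads are 22 mm wide; open, the fingers measure 114 mm over their backs; the gripper's body (76 mm by 85 mm) begins 54 mm behind the grasp point. The pads swing forward as they close: fully open they stand 13 mm farther back than shut.
Start: joints at [1.126, 0.286, 1.577, -0, 1.279, -0.15], TCP at [0.196, 0.646, 0.231] pointing down, gripper open.
Joint ranges: [-2.77, 2.77], [-0.9, 2.22], [0.21, 2.48], [-1.53, 4.67], [0.24, 2.81], [-2.84, 2.84]. Speed limits (rad/s): [2.79, 2.79, 3.14, 3.14, 3.14, 3.14].

INTERFACE

Orientations are given as a unit quaternion [x, y, z, w].
In Python, from plant import readout, cams, sign_off, ctrl gives the robot as it stands. The module is installed in compiled form; this text tells all that it offers.
- The arm moves only by the tool step_arm, never from a script. Its argument "increments" is a list of rows, each a list of 2 entries, a list of its own where there are three numbers: the shift along the world's x, y, z in mm, then the turn, a rotation vector about the world's x, y, z in rad. In form: [[[x, y, z], [rx, ry, rz]], ...]. A call has 1 to 8 rows; each row shifts and turns the commanded pose from where the row before left it; what a row does not reach is not made up. A row lasts 1/12 s, in which the tool goes at most 41.7 mm and 7.16 degrees, less where a joint would pass 70% of its speed; a pose out of reach is approached as far as the arm can. A call is refused whole if a number of a shift passes 41.7 or a number of a turn 0.125, either way. A call with a gripper value outside its range is refused whole. "fingers" is the opening, from -1 (shut) to 1 (fully open), set as the call begins (left out, the last holds). The fingers move at their own pace and stop on an object; "grip_force" is the grip in N (left out, the last holds). Time passes only in rows, so rows that do not move let the fingers close. It gives the time, the measured TCP pose, the force, the opening and the grip force at its end, in the units of the state.
- readout.get_state(): the state, without advancing time (a new reading comes with each control period).
- cams.read_camera(name): name is "scene" or "top" or "wrist"; returns the picture (384x512x3 uint8, red, green, blue); there is no depth.
- cams.get_calibration(name): a dict with "fx", "fy", "cx", "cy" (pixels), "eye" and "rotation" of the camera in the world; the wrist camera has in their place "T_tool_cam" (4x4, takes a point from camera to tool coordinates, whose origin is the TCP and whose axes are the flange's). Camera axes: x right, y up, looking along -z (the intrinsics and any distortion apply to the point x, -y, -z); pixel columns grow to the right and rows downward; lengths in m; the calibration is good to about 2 mm. The wrist camera is an equidistant fisheye: a pixel r from the principal point sees the ray r / f radians off the axis. A picture is of the moment at which its call begins: read the wrist's pose just before it. get_calibration takes no time and is no camera call.
- sign_off(): hands the job in; it is judged then, once.
The state is a dict: "time": time; "qpos": joint angles; "dq": joint speeds; "joint_efforts": joint torques, N m; "eef_pos": TCP position; "tcp_rot": TCP orientation; "contact_force": force on the tool from outside, world axes, zero at the start; "wrist_torque": the same for the moment, N m; "opening": opening from 0.0 (shut) to 1.0 (fully open); "finger_force": force on a finger pad.
Only numpy, scipy, OpenCV 4.12 (cv2) and the standard library are available. Lean on these libraries where they do the work, as an engineer would, in place of code of your own. Each camera call takes 0.05 s, during which the arm holds its last target. There are 200 camera calls.

TASK

Move the four amber sample bottles from the steel collection rack into the empty turquoise autosampler tray, one per compartment, in reverse order: the bottle nearest the rack's yellow end goes into the compartment farthest from the tray's yellow end, and so on down the row. Set each bottle down upright on its compartment's floor without dropping it or letting it fall over, let go of it, and leave the solvent bottle, beaker and orange box where they are.

Things in the scene. Friction and masses are not known exactly. Their poses are not given: they have to be found in the camera images.
- rack: Collection rack, fixed on the bench: dark steel plate 70 x 250 x 8 mm with four coloured cups in a row, and a raised yellow bar (14 mm thick, 24 mm tall) across one end. Origin: centre of the underside, on the bench; y along the row towards the yellow end, z up; cup places at y = +90 (nearest the yellow end), +30, -30, -90 mm, x = 0
- tray: Autosampler tray, fixed on the bench: turquoise plastic, 65 x 245 x 22 mm, four open compartments in a row, each 55 x 55 mm inside, floor and walls 5 mm thick, with a raised yellow bar (14 mm thick, 24 mm tall) across one end. Origin: centre of the underside, on the bench; y along the row towards the yellow end, z up; compartment centres at y = +90 (nearest the yellow end), +30, -30, -90 mm, x = 0
- cup_red: Red square cup fixed on the rack, open on top, 54 x 54 x 16 mm outside, walls and floor 4 mm thick; holds the bottle with the red cap at the start, and stays. Its floor is 12 mm above the bench. Origin: centre of its underside, 8 mm above the bench; z up
- cup_green: Green square cup fixed on the rack, open on top, 54 x 54 x 16 mm outside, walls and floor 4 mm thick; holds the bottle with the green cap at the start, and stays. Its floor is 12 mm above the bench. Origin: centre of its underside, 8 mm above the bench; z up
- cup_blue: Blue square cup fixed on the rack, open on top, 54 x 54 x 16 mm outside, walls and floor 4 mm thick; holds the bottle with the blue cap at the start, and stays. Its floor is 12 mm above the bench. Origin: centre of its underside, 8 mm above the bench; z up
- cup_white: White square cup fixed on the rack, open on top, 54 x 54 x 16 mm outside, walls and floor 4 mm thick; holds the bottle with the white cap at the start, and stays. Its floor is 12 mm above the bench. Origin: centre of its underside, 8 mm above the bench; z up
- bottle_red: Loose amber glass sample bottle with a red screw cap, upright, about 0.09 kg: round body 34 mm diameter and 60 mm tall, narrower neck, cap 29 mm diameter from 65 to 84 mm height. Origin: centre of its underside; z up towards the cap
- bottle_green: Loose amber glass sample bottle with a green screw cap, upright, about 0.09 kg: round body 34 mm diameter and 60 mm tall, narrower neck, cap 29 mm diameter from 65 to 84 mm height. Origin: centre of its underside; z up towards the cap
- bottle_blue: Loose amber glass sample bottle with a blue screw cap, upright, about 0.09 kg: round body 34 mm diameter and 60 mm tall, narrower neck, cap 29 mm diameter from 65 to 84 mm height. Origin: centre of its underside; z up towards the cap
- bottle_white: Loose amber glass sample bottle with a white screw cap, upright, about 0.09 kg: round body 34 mm diameter and 60 mm tall, narrower neck, cap 29 mm diameter from 65 to 84 mm height. Origin: centre of its underside; z up towards the cap
- solvent: Bystander: loose milky-white solvent bottle with blue cap, 86 mm diameter, 170 mm tall, standing beyond the racks. Origin: centre of its underside
- beaker: Bystander: loose glass beaker, 68 mm diameter, 85 mm tall. Origin: centre of its underside
- tip_box: Bystander: loose orange box, 80 x 80 x 55 mm. Origin: centre of its underside
Mind the look-alikes: they are no part of the job. Leave any purple look-alike of the bottle_green alone. Leave any black look-alike of the bottle_white alone.

How it is judged:
By the outcome, as a careful person would: the job done as asked, in the order asked, and still so for the second after the job is handed in, with the robot touching nothing.
It also fails if it takes over 112 s, if anything falls off the work surface, if the arm or the gripper's body presses on something with over 40 N, if the wrist force passes 120 N, or if a joint passes its speed limit or range.

## Working session

There is one attempt and no reset: what is moved stays moved. The work goes in short steps, Python scripts to look and compute and a tool call to move; the robot and the scene stay as the last step left them, time stands still between calls to the robot, and variables do not carry over. Pictures are saved under pics/ and viewed, at most 14 in all, crops included, and the job is handed in when it is done.

Besides the shell and the picture viewer there is one more tool, called after ">>>" as a command line: name --argument value ..., lists and objects as JSON in quotes. step_arm: Moves the arm, as the interface text tells. Its arguments: {"type":"object","properties":{"increments":{"type":"array","items":{"type":"array"}},"fingers":{"type":"number"},"grip_force":{"type":"number"}},"required":["increments"]}

```bash
mkdir -p pics; python3 - <<'E'
from plant import readout,cams,ctrl
import cv2,json
s=readout.get_state();print(s)
for n in("scene","top","wrist"):
    cv2.imwrite(f"pics/{n}0.png",cams.read_camera(n)[:,:,::-1]);print(n,cams.get_calibration(n))
E
```

```text
{'time': 0.0, 'qpos': array([ 1.12600691e+00,  2.87196317e-01,  1.57815784e+00, -8.15395340e-06,
        1.27861192e+00, -1.49985730e-01]), 'dq': array([-0.0002582 ,  0.00261332, -0.00052638,  0.00012061, -0.00264643,
        0.00087784]), 'joint_efforts': array([ 7.05223320e-04, -4.05978942e+01, -2.92626214e+01, -6.02118325e-05,
        5.80104446e-03,  3.75346133e-06]), 'eef_pos': array([0.19580314, 0.64529534, 0.22993712]), 'tcp_rot': array([ 1.46867380e-01,  9.89155480e-01, -1.13576622e-03, -3.44003293e-04]), 'contact_force': array([-0.21334871, -0.10766325, -0.98149803]), 'wrist_torque': array([-0.01373975, -0.03448661,  0.0173803 ]), 'finger_force': 0.0, 'opening': 0.9980091426958708}
scene {'fx': 371.1417322276099, 'fy': 371.1417322276099, 'cx': 253.51439978228785, 'cy': 193.2032997372786, 'eye': array([ 1.322522  , -0.68819253,  0.67526511]), 'rotation': array([0.45006727, 0.18732491, 0.34188697, 0.80340658])}
top {'fx': 386.77633554781244, 'fy': 386.77633554781244, 'cx': 258.68358299129966, 'cy': 187.8558208534639, 'eye': array([ 0.44125254, -0.01597717,  1.04410656]), 'rotation': array([ 0.06769161, -0.06733961, -0.70203895,  0.70570853])}
wrist {'fx': 297.3186396354542, 'fy': 297.3186396354542, 'cx': 259.64076824747946, 'cy': 191.26431592781515, 'T_tool_cam': array([[ 7.49753455e-05,  9.46368444e-01,  3.23089402e-01,
         8.22061404e-02],
       [ 9.99999920e-01, -1.97714327e-04,  3.47071925e-04,
        -1.00666838e-03],
       [ 3.92337321e-04,  3.23089351e-01, -9.46368384e-01,
        -1.42863642e-01],
       [ 0.00000000e+00,  0.00000000e+00,  0.00000000e+00,
         1.00000000e+00]])}
```

View pics/scene0.png

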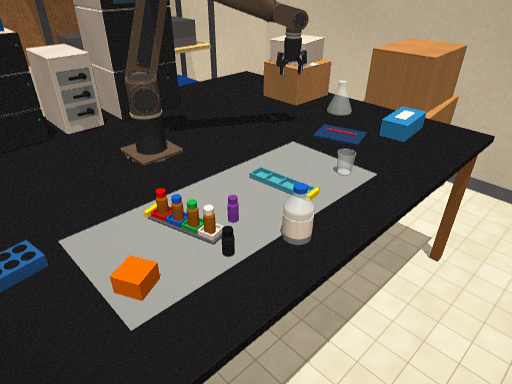

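View pics/top0.png

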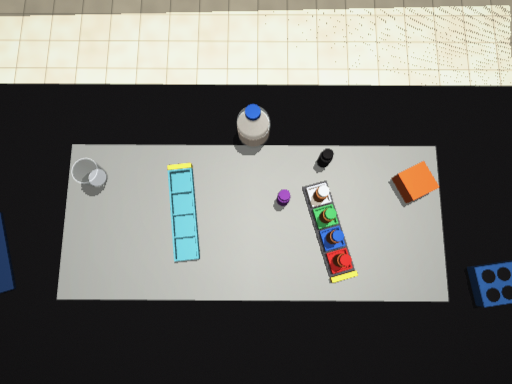

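The scene view shows the rack bottles red, blue, green and white at about (161,200), (177,207), (193,213) and (208,219). The purple and black look-alikes are close by, at (233,208) and (228,241). In the top view the rack's yellow bar is at (344,277), on the robot side. The tray's is at (180,167), on the far side, with compartments at (181,182), (183,204), (185,226) and (187,248).

```bash
cat > h.py <<'E'
import numpy as np,cv2
from scipy.spatial.transform import Rotation as R
from plant import cams,readout
def ray(n,uv,st=None):
    c=cams.get_calibration(n);u,v=uv
    a=np.array([(u-c['cx'])/c['fx'],(v-c['cy'])/c['fy']])
    if n!='wrist':
        d=R.from_quat(c['rotation']).apply([a[0],-a[1],-1]);return np.array(c['eye']),d/np.linalg.norm(d)
    r=np.hypot(*a);k=np.sin(r)/max(r,1e-9);d=np.array([a[0]*k,-a[1]*k,-np.cos(r)])
    T=c['T_tool_cam'];Q=R.from_quat(st['tcp_rot'])
    return st['eef_pos']+Q.apply(T[:3,3]),Q.apply(T[:3,:3]@d)
def plane(r,z): return r[0]+r[1]*(z-r[0][2])/r[1][2]
def tri(rs):
    A=sum(np.eye(3)-np.outer(d,d) for o,d in rs);b=sum((np.eye(3)-np.outer(d,d))@o for o,d in rs)
    p=np.linalg.solve(A,b);return p,max(np.linalg.norm(np.cross(p-o,d)) for o,d in rs)
HUE=dict(red=((0,4),(174,180)),green=((50,72),),blue=((108,122),),purple=((130,155),),yellow=((26,34),),turq=((86,100),),orange=((6,14),))
def mask(img,c,smin=150,vmin=60):
    h=cv2.cvtColor(img,cv2.COLOR_RGB2HSV);m=0
    for a,b in HUE[c]: m=m|cv2.inRange(h,(a,smin,vmin),(b,255,255))
    return m
def blobs(m,amin=15):
    n,l,s,c=cv2.connectedComponentsWithStats(m)
    return [(c[i].round(1).tolist(),s[i].tolist()) for i in range(1,n) if s[i][4]>=amin]
E
python3 - <<'E'
from h import *
for n in("scene","top"):
    im=cv2.imread(f"pics/{n}0.png")[:,:,::-1].copy()
    for c in HUE:print(n,c,blobs(mask(im,c))[:8])
    x0,y0,x1,y1=(140,180,330,270) if n=="scene" else (60,90,450,310)
    k=4 if n=="scene" else 2
    cv2.imwrite(f"pics/{n}c.png",cv2.resize(im[y0:y1,x0:x1,::-1],None,fx=k,fy=k,interpolation=cv2.INTER_CUBIC))
for uv in ((344,277),(180,167),(187,260)): print(plane(ray("top",uv),.03))
E
```

```text
scene red [([340.9, 131.4], [326, 128, 30, 7, 39]), ([160.3, 192.2], [156, 188, 10, 10, 87]), ([160.3, 214.3], [151, 207, 22, 14, 111])]
scene green [([191.6, 203.8], [187, 199, 10, 10, 82]), ([191.9, 225.6], [182, 218, 22, 15, 124])]
scene blue [([184.7, 80.4], [177, 75, 21, 11, 92]), ([319.2, 132.6], [315, 130, 12, 6, 20]), ([356.8, 137.9], [355, 133, 5, 11, 16]), ([342.3, 137.7], [340, 135, 6, 7, 15]), ([297.8, 189.5], [294, 184, 10, 10, 43]), ([176.4, 199.9], [172, 196, 9, 8, 21]), ([183.7, 217.3], [180, 212, 7, 11, 19]), ([173.0, 222.1], [168, 217, 13, 10, 37])]
scene purple [([232.4, 208.2], [228, 195, 10, 27, 222])]
scene yellow [([312.6, 191.6], [307, 188, 12, 9, 40]), ([150.4, 208.1], [145, 204, 12, 9, 41])]
scene turq [([256.1, 170.2], [250, 167, 14, 8, 20])]
scene orange [([22.2, 21.9], [0, 0, 46, 65, 985]), ([61.1, 16.5], [45, 0, 34, 37, 504]), ([406.0, 45.8], [402, 43, 10, 7, 26]), ([409.5, 74.9], [382, 42, 47, 63, 350]), ([437.1, 45.2], [434, 42, 7, 6, 16]), ([456.5, 57.7], [450, 44, 14, 30, 145]), ([394.8, 57.9], [390, 51, 12, 16, 32]), ([437.1, 70.5], [428, 52, 21, 38, 175])]
top red [([339.2, 260.5], [326, 248, 26, 26, 382])]
top green [([320.2, 223.6], [317, 218, 9, 9, 32])]
top blue [([252.2, 111.2], [245, 103, 15, 17, 203]), ([4.2, 263.5], [0, 213, 14, 80, 576]), ([332.4, 238.2], [320, 226, 25, 25, 343]), ([505.7, 262.7], [500, 261, 12, 5, 18]), ([507.5, 269.3], [501, 266, 11, 10, 17]), ([493.2, 280.8], [489, 275, 7, 10, 16]), ([498.6, 279.9], [496, 277, 7, 7, 17]), ([505.2, 283.9], [499, 277, 13, 13, 38])]
top purple []
top yellow []
top turq []
top orange [([415.0, 181.9], [393, 162, 47, 41, 1101]), ([318.0, 197.5], [314, 191, 12, 11, 51]), ([324.8, 217.7], [322, 212, 8, 10, 18]), ([331.2, 238.1], [329, 232, 7, 11, 17]), ([338.5, 259.4], [333, 253, 12, 14, 52])]
[ 0.40660862 -0.23427663  0.03      ]
[0.69382634 0.19769519 0.03      ]
[0.44723317 0.16882464 0.03      ]
```

View pics/topc.png

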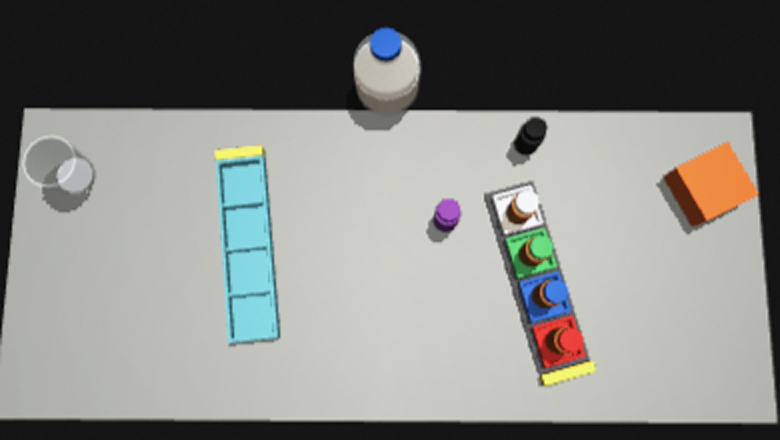

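View pics/scenec.png

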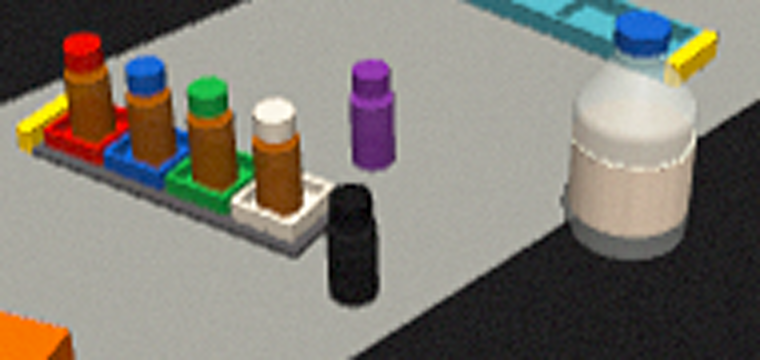

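The top crop shows the caps in full-image pixels at white (321,193), green (329,214), blue (337,236), red (344,260) and purple (284,196). The scene crop shows the caps at red (161,193), blue (176,199), green (192,204) and white (208,209). I'll triangulate these and fit the tray outline.

```bash
python3 - <<'E'
from h import *
S=dict(red=(161,192.7),blue=(176.5,198.7),green=(192,204.2),white=(208.5,209.5),purple=(232.7,199.5),black=(228,230.7))
T=dict(red=(344.5,260.5),blue=(337,236),green=(329.5,214),white=(321.5,193),purple=(284,196),black=(327.5,153.5))
for k in S:
    p,e=tri([ray("scene",S[k]),ray("top",T[k])]);print(k,p.round(4),round(e,4))
im=cv2.imread("pics/top0.png")[:,:,::-1].copy();h=cv2.cvtColor(im,cv2.COLOR_RGB2HSV)
print(h[204,183],h[165,180])
m=cv2.inRange(h,(84,70,60),(100,255,255));m[:, :150]=0;m[:,230:]=0;m=cv2.morphologyEx(m,cv2.MORPH_CLOSE,np.ones((3,3)))
c=max(cv2.findContours(m,0,2)[0],key=cv2.contourArea)
q=cv2.approxPolyDP(c,5,True)[:,0];print(q.tolist())
for p in q:print(plane(ray("top",p),.022).round(4))
y=cv2.inRange(h,(22,120,100),(35,255,255))
for b in blobs(y):print(b,plane(ray("top",b[0]),.03).round(4))
# tray bar triangulation
print(tri([ray("scene",(312.6,191.6)),ray("top",(179.7,166.5))]),tri([ray("scene",(150.4,208.1)),ray("top",(343.7,276.8))]))
E
```

```text
red [ 0.4481 -0.2236  0.0889] 0.0007
blue [ 0.5071 -0.2079  0.0878] 0.0004
green [ 0.5613 -0.1914  0.0869] 0.0002
white [ 0.6144 -0.1731  0.0861] 0.0001
purple [ 0.6087 -0.0787  0.0752] 0.0009
black [ 0.7197 -0.1921  0.0794] 0.0004
[ 93 107 227] [ 30 138 245]
[[191, 168], [168, 171], [175, 261], [199, 258]]
[0.6932 0.1694 0.022 ]
[0.6845 0.2315 0.022 ]
[0.4446 0.2013 0.022 ]
[0.4526 0.1393 0.022 ]
([179.4, 165.8], [168, 163, 24, 7, 95]) [0.6972 0.1995 0.03  ]
([343.6, 276.2], [330, 271, 28, 12, 155]) [ 0.4086 -0.2333  0.03  ]
(array([0.69716857, 0.20033581, 0.02473705]), np.float64(0.0008712200658073455)) (array([ 0.40459029, -0.2393209 ,  0.01883449]), np.float64(0.003936864164957071))
```

>>> step_arm --increments '[[[23.3, -28.8, 0], [0, 0, 0.026]], [[23.3, -28.8, 0], [0, 0, 0.026]], [[23.3, -28.8, 0], [0, 0, 0.026]], [[23.3, -28.8, 0], [0, 0, 0.026]], [[23.3, -28.8, 0], [0, 0, 0.026]], [[23.3, -28.8, 0], [0, 0, 0.026]], [[23.3, -28.8, 0], [0, 0, 0.026]], [[23.3, -28.8, 0], [0, 0, 0.026]]]'

```text
time: 0.82
eef_pos: [0.3831, 0.4138, 0.231]
tcp_rot: [0.043, 0.999, -0.0, -0.0]
contact_force: [-0.6, 1.2, 0.3]
opening: 1.003
finger_force: 0.0
```

>>> step_arm --increments '[[[23.3, -28.8, 0], [0, 0, 0.026]], [[23.3, -28.8, 0], [0, 0, 0.026]], [[23.3, -28.8, 0], [0, 0, 0.026]], [[23.3, -28.8, 0], [0, 0, 0.026]], [[23.3, -28.8, 0], [0, 0, 0.026]], [[23.3, -28.8, 0], [0, 0, 0.026]], [[23.3, -28.8, 0], [0, 0, 0.026]], [[23.3, -28.8, 0], [0, 0, 0.026]]]'

```text
time: 1.48
eef_pos: [0.5695, 0.1834, 0.231]
tcp_rot: [-0.061, 0.998, 0.0, -0.0]
contact_force: [0.5, 0.7, 0.3]
opening: 1.001
finger_force: 0.0
```

>>> step_arm --increments '[[[0, 0, 0], [0, 0, 0]], [[0, 0, 0], [0, 0, 0]]]'

```text
time: 1.65
eef_pos: [0.5696, 0.1834, 0.2307]
tcp_rot: [-0.059, 0.998, 0.0, -0.001]
contact_force: [0.4, -0.2, -0.8]
opening: 0.998
finger_force: 0.0
```

```bash
python3 - <<'E'
from h import *
import pickle
s=readout.get_state();im=cams.read_camera("wrist");pickle.dump((s,im),open("tray.pkl","wb"))
print(s['time'],s['eef_pos'],s['tcp_rot'],s['qpos'],s['contact_force'])
cv2.imwrite("pics/wtray.png",im[:,:,::-1])
E
```

```text
1.65 [0.56958931 0.18338779 0.23072635] [-5.87098508e-02  9.98274923e-01  5.69856541e-05 -5.72519350e-04] [ 1.41965742e-01  1.20575224e-01  1.77099196e+00  2.19897454e-04
  1.25115708e+00 -1.54638708e+00] [ 0.35705142 -0.17385065 -0.7663112 ]
```

View pics/wtray.png

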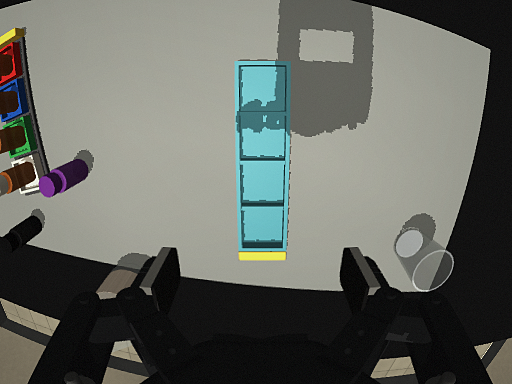

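The wrist view shows the tray upright in the picture at columns 235-290 and rows 60-250, with its yellow bar at (262,256). All four compartments are empty and the beaker is off to the right.

```bash
python3 - <<'E'
from h import *
import pickle
s,im=pickle.load(open("tray.pkl","rb"))
h=cv2.cvtColor(im,cv2.COLOR_RGB2HSV)
m=cv2.inRange(h,(84,60,20),(100,255,255));m=cv2.morphologyEx(m,cv2.MORPH_CLOSE,np.ones((5,5)))
c=max(cv2.findContours(m,0,2)[0],key=cv2.contourArea)[:,0]
P=np.array([plane(ray("wrist",p,s),.022)[:2] for p in c])
(ce,sz,an)=cv2.minAreaRect((P*1000).astype(np.float32));print("22mm rect",ce,sz,an)
y=cv2.inRange(h,(22,100,80),(35,255,255));b=[b for b in blobs(y,60)];print(b)
for q in b:
  if q[0][0]>200:
    print("bar",plane(ray("wrist",q[0],s),.024),tri([ray("wrist",q[0],s),ray("scene",(312.6,191.6))]))
    tb=q[0]
# compartment centres: dark inner lines -> floor brightest blobs
q=cv2.approxPolyDP(c.reshape(-1,1,2),6,True)[:,0];print(q.tolist());
for p in q:print((plane(ray("wrist",p,s),.022)*1000).round(1))
# height from top view corners vs wrist corners
T=[(191,168),(168,171),(175,261),(199,258)]
for t in T:
    X=plane(ray("top",t),.022)
    w=min(q,key=lambda p:np.linalg.norm(plane(ray("wrist",p,s),.022)-X))
    print(tri([ray("top",t),ray("wrist",w,s)]))
E
```

```text
22mm rect (569.1214599609375, 184.99453735351562) (243.56903076171875, 65.4227294921875) 6.726977825164795
[([9.5, 36.8], [0, 28, 24, 21, 210]), ([261.9, 255.5], [238, 251, 48, 9, 377])]
bar [0.69737319 0.20015546 0.024     ] (array([0.69739662, 0.20052627, 0.02476679]), np.float64(0.0005856705424471873))
[[235, 61], [238, 250], [285, 250], [290, 61]]
[452.1 139.4  22. ]
[693.8 167.   22. ]
[686.4 230.5  22. ]
[444.4 202.5  22. ]
(array([0.69152955, 0.16774166, 0.02682751]), np.float64(0.0008334473531243008))
(array([0.68291279, 0.22971399, 0.02828997]), np.float64(0.00022793048462647683))
(array([0.44425476, 0.20254469, 0.01791804]), np.float64(0.00046348947158175437))
(array([0.45232061, 0.13934764, 0.02229859]), np.float64(0.00025451477377279075))
```

>>> step_arm --increments '[[[-3, -40, 0], [0, 0, 0.02]], [[-3, -40, 0], [0, 0, 0.02]], [[-3, -40, 0], [0, 0, 0.02]], [[-3, -40, 0], [0, 0, 0.02]], [[-3, -40, 0], [0, 0, 0.02]], [[-3, -40, 0], [0, 0, 0.02]], [[-3, -40, 0], [0, 0, 0.02]], [[-3, -40, 0], [0, 0, 0.02]]]'

```text
time: 2.37
eef_pos: [0.5442, -0.1348, 0.2314]
tcp_rot: [-0.142, 0.99, 0.0, 0.0]
contact_force: [0.4, 0.0, -0.4]
opening: 1.004
finger_force: 0.0
```

>>> step_arm --increments '[[[-3, -30, 0], [0, 0, 0.02]], [[-3, -30, 0], [0, 0, 0]], [[0, 0, 0], [0, 0, 0]], [[0, 0, 0], [0, 0, 0]]]'

```text
time: 2.7
eef_pos: [0.5386, -0.1947, 0.2311]
tcp_rot: [-0.149, 0.989, 0.0, -0.0]
contact_force: [-0.8, 0.2, 0.3]
opening: 0.998
finger_force: 0.0
```

```bash
python3 - <<'E'
from h import *
import pickle
s=readout.get_state();im=cams.read_camera("wrist");pickle.dump((s,im),open("rack.pkl","wb"))
print(s['time'],s['eef_pos'],s['tcp_rot'],s['qpos'])
cv2.imwrite("pics/wrack.png",im[:,:,::-1])
E
```

```text
2.7 [ 0.53862469 -0.19465091  0.23111111] [-1.49459201e-01  9.88767792e-01  4.31575564e-04 -1.18633343e-04] [-5.24115799e-01  6.28996517e-02  1.83231284e+00  5.55050940e-04
  1.24710437e+00 -2.39513151e+00]
```

View pics/wrack.png

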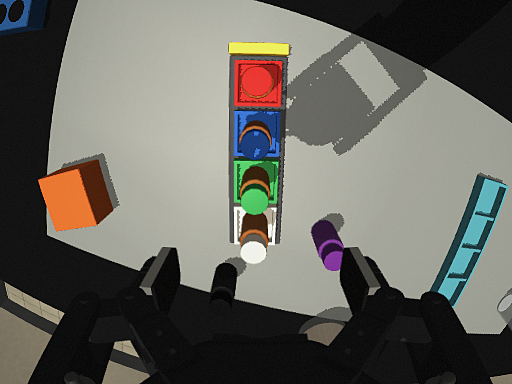

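The wrist view of the rack shows cap tops at red (257,80), blue (255,143), green (254,201) and white (253,252). The purple look-alike is at (328,247) and the black one at (222,285).

```bash
python3 - <<'E'
from h import *
import pickle
s,im=pickle.load(open("rack.pkl","rb"))
S=dict(red=(161,192.7),blue=(176.5,198.7),green=(192,204.2),white=(208.5,209.5))
T=dict(red=(344.5,260.5),blue=(337,236),green=(329.5,214),white=(321.5,193))
W=dict(red=(257.5,81),blue=(255,142),green=(254.5,200),white=(253.5,250))
for k in S:
    p,e=tri([ray("scene",S[k]),ray("top",T[k]),ray("wrist",W[k],s)]);print(k,(p*1000).round(1),round(e*1000,1),(plane(ray("wrist",W[k],s),.088)*1000).round(1))
for k,uv in dict(yl=(229,49),yr=(289,49),rackBL=(230,241),rackTR=(289,55)).items():print(k,(plane(ray("wrist",uv,s),.028)*1000).round(1))
h=cv2.cvtColor(im,cv2.COLOR_RGB2HSV);y=cv2.inRange(h,(22,100,80),(35,255,255))
for b in blobs(y,60):print(b[0],(plane(ray("wrist",b[0],s),.026)*1000).round(1),tri([ray("wrist",b[0],s),ray("top",(343.6,276.2))]))
# cup centres at rim z=24mm
for k in("red","blue","green"):
    c=max(cv2.findContours(mask(im,k,120,40),0,2)[0],key=cv2.contourArea)[:,0]
    P=np.array([plane(ray("wrist",p,s),.024)[:2]*1000 for p in c],np.float32);print(k,cv2.minAreaRect(P))
E
```

```text
red [ 448.6 -224.5   89.2] 1.5 [ 448.9 -226.    88. ]
blue [ 506.8 -208.9   87.5] 2.1 [ 506.1 -210.9   88. ]
green [ 562.5 -192.5   87.8] 1.8 [ 563.6 -193.9   88. ]
white [ 617.  -175.4   88.5] 3.9 [ 620.5 -177.9   88. ]
yl [ 419.6 -269.3   28. ]
yr [ 399.5 -204.2   28. ]
rackBL [ 650.4 -202.5   28. ]
rackTR [ 406.4 -202.1   28. ]
[258.2, 48.1] [ 409.1 -237.9   26. ] (array([ 0.40728499, -0.23823468,  0.00928401]), np.float64(0.0007893106050220573))
red ((448.3717041015625, -226.33877563476562), (54.37239074707031, 54.91832733154297), 16.022829055786133)
blue ((507.5469055175781, -209.28756713867188), (58.96795654296875, 53.912757873535156), 16.22382164001465)
green ((570.0228881835938, -191.74331665039062), (72.91465759277344, 53.36507797241211), 15.70280647277832)
```

>>> step_arm --increments '[[[-22.5, -7.8, -26], [0, 0, 0]], [[-22.5, -7.8, -26], [0, 0, 0]], [[-22.5, -7.8, -26], [0, 0, 0]], [[-22.5, -7.8, -26], [0, 0, 0]], [[0, 0, 0], [0, 0, -0.008]], [[0, 0, 0], [0, 0, 0]]]' --fingers 0.4 --grip_force 30

```text
time: 3.25
eef_pos: [0.4477, -0.2237, 0.1256]
tcp_rot: [-0.146, 0.989, 0.002, -0.001]
contact_force: [0.6, 1.1, 0.5]
opening: 0.699
finger_force: 0.0
```

```bash
python3 - <<'E'
from h import *
s=readout.get_state();im=cams.read_camera("wrist")
print(s['eef_pos'],s['tcp_rot'],s['qpos'])
cv2.imwrite("pics/w2.png",im[:,:,::-1])
E
```

```text
[ 0.44768135 -0.22369043  0.12562692] [-0.14627736  0.98924147  0.00168406 -0.0011892 ] [-6.66684576e-01  1.87980612e-02  2.08428569e+00  6.77808888e-04
  1.04259046e+00 -2.53143253e+00]
```

View pics/w2.png

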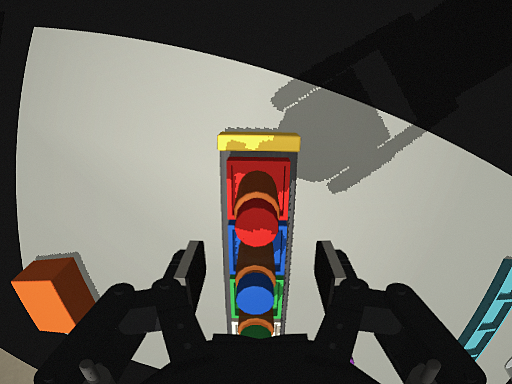

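Red's cap at (257,226) sits between the pads, whose midline is at about column 260. I'll descend and grip.

>>> step_arm --increments '[[[0.8, -2, -22], [0, 0, 0]], [[0, 0, -22], [0, 0, 0]], [[0, 0, -22], [0, 0, 0]], [[0, 0, -16], [0, 0, 0]], [[0, 0, -8], [0, 0, 0]], [[0, 0, 0], [0, 0, 0]], [[0, 0, 0], [0, 0, 0]]]'

```text
time: 3.88
eef_pos: [0.4513, -0.2283, 0.0387]
tcp_rot: [-0.147, 0.989, -0.001, 0.001]
contact_force: [0.7, -0.6, 0.7]
opening: 0.698
finger_force: 0.0
```

>>> step_arm --increments '[[[0, 0, 0], [0, 0, 0]], [[0, 0, 0], [0, 0, 0]], [[0, 0, 0], [0, 0, 0]], [[0, 0, 0], [0, 0, 0]], [[0, 0, 0], [0, 0, 0]], [[0, 0, 0], [0, 0, 0]], [[0, 0, 0], [0, 0, 0]], [[0, 0, 0], [0, 0, 0]]]' --fingers -1 --grip_force 30

```text
time: 4.55
eef_pos: [0.4509, -0.2287, 0.0391]
tcp_rot: [-0.146, 0.989, -0.001, 0.001]
contact_force: [-0.2, 2.5, 5.9]
opening: 0.389
finger_force: 30.0
```

>>> step_arm --increments '[[[0, 0, 12], [0, 0, 0]], [[0, 0, 30], [0, 0, 0]], [[0, 0, 30], [0, 0, 0]], [[1, 10, 12], [0, 0, 0]], [[2.8, 38, 0], [0, 0, -0.018]], [[2.8, 38, 0], [0, 0, -0.018]], [[2.8, 38, 0], [0, 0, -0.018]], [[2.8, 38, 0], [0, 0, -0.018]]]'

```text
time: 5.22
eef_pos: [0.4615, -0.0649, 0.1221]
tcp_rot: [-0.109, 0.994, -0.0, 0.0]
contact_force: [0.2, 0.4, -1.0]
opening: 0.39
finger_force: 30.2
```

>>> step_arm --increments '[[[2.8, 38, 0], [0, 0, -0.018]], [[2.8, 38, 0], [0, 0, -0.018]], [[2.8, 38, 0], [0, 0, -0.018]], [[2.8, 38, 0], [0, 0, -0.018]], [[2.8, 38, 0], [0, 0, -0.018]], [[2.6, 38, 0], [0, 0, -0.018]], [[0, 13, 0], [0, 0, 0]], [[0, 0, 0], [0, 0, 0]]]'

```text
time: 5.88
eef_pos: [0.4781, 0.1776, 0.1219]
tcp_rot: [-0.059, 0.998, 0.0, 0.0]
contact_force: [-0.1, -0.1, -1.1]
opening: 0.391
finger_force: 30.3
```

```bash
python3 - <<'E'
from h import *
s=readout.get_state();im=cams.read_camera("wrist")
print(s['eef_pos'],s['tcp_rot'],s['opening'],s['qpos'])
cv2.imwrite("pics/w3.png",im[:,:,::-1])
E
```

```text
[0.47809799 0.17756053 0.12188156] [-5.87385103e-02  9.98273337e-01  2.15167842e-04  2.93363624e-04] 0.39145250987057234 [ 1.56261397e-01  4.31392551e-02  2.06702176e+00  4.32759136e-04
  1.03080585e+00 -1.53230199e+00]
```

View pics/w3.png

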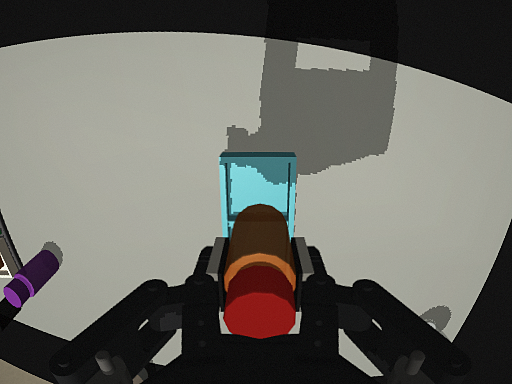

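The red bottle is upright in the grip above the first compartment at (258,185).

>>> step_arm --increments '[[[2.5, -3.3, -20], [0, 0, 0]], [[0, 0, -28], [0, 0, 0]], [[0, 0, -20], [0, 0, 0]], [[0, 0, -12], [0, 0, 0]], [[0, 0, -5], [0, 0, 0]], [[0, 0, -2], [0, 0, 0]], [[0, 0, 0], [0, 0, 0]], [[0, 0, 0], [0, 0, 0]]]'

```text
time: 6.6
eef_pos: [0.4821, 0.1715, 0.0356]
tcp_rot: [-0.056, 0.998, 0.0, 0.001]
contact_force: [-1.3, 0.1, -0.5]
opening: 0.387
finger_force: 30.3
```

>>> step_arm --increments '[[[0, 0, -0.8], [0, 0, 0]], [[0, 0, -0.4], [0, 0, 0]], [[0, 0, 0], [0, 0, 0]]]'

```text
time: 6.85
eef_pos: [0.4815, 0.1717, 0.0338]
tcp_rot: [-0.057, 0.998, 0.0, 0.001]
contact_force: [-0.2, 0.3, -1.5]
opening: 0.39
finger_force: 30.3
```

>>> step_arm --increments '[[[0, 0, -0.8], [0, 0, 0]], [[0, 0, -0.4], [0, 0, 0]], [[0, 0, 0], [0, 0, 0]]]'

```text
time: 7.1
eef_pos: [0.4811, 0.1717, 0.0322]
tcp_rot: [-0.057, 0.998, 0.0, 0.0]
contact_force: [-0.4, -0.0, 1.2]
opening: 0.386
finger_force: 30.5
```

>>> step_arm --increments '[[[0, 0, -0.7], [0, 0, 0]], [[0, 0, 0], [0, 0, 0]], [[0, 0, 0], [0, 0, 0]]]'

```text
time: 7.35
eef_pos: [0.4812, 0.1717, 0.0321]
tcp_rot: [-0.057, 0.998, -0.0, -0.0]
contact_force: [-2.3, -0.5, 5.2]
opening: 0.392
finger_force: 31.0
```

>>> step_arm --increments '[[[0, 0, 0], [0, 0, 0]], [[0, 0, 0], [0, 0, 0]], [[0, 0, 0], [0, 0, 0]], [[0, 0, 0], [0, 0, 0]], [[0, 0, 10], [0, 0, 0]], [[0, 0, 25], [0, 0, 0]], [[0, 0, 33], [0, 0, 0]], [[0, 0, 25], [0, 0, 0]]]' --fingers 0.4

```text
time: 8.02
eef_pos: [0.4813, 0.1716, 0.1266]
tcp_rot: [-0.057, 0.998, 0.0, 0.001]
contact_force: [1.3, 0.5, 0.5]
opening: 0.702
finger_force: 0.0
```

>>> step_arm --increments '[[[2.5, -38, 0], [0, 0, 0.017]], [[2.5, -38, 0], [0, 0, 0.017]], [[2.5, -38, 0], [0, 0, 0.017]], [[2.5, -38, 0], [0, 0, 0.017]], [[2.5, -38, 0], [0, 0, 0.017]], [[2.5, -38, 0], [0, 0, 0.017]], [[2.5, -38, 0], [0, 0, 0.017]], [[2.5, -38, 0], [0, 0, 0.017]]]'

```text
time: 8.68
eef_pos: [0.5009, -0.1344, 0.1252]
tcp_rot: [-0.125, 0.992, -0.0, 0.001]
contact_force: [0.3, -0.4, 0.2]
opening: 0.704
finger_force: 0.0
```

>>> step_arm --increments '[[[2.5, -38, 0], [0, 0, 0.017]], [[2.5, -38, 0], [0, 0, 0.017]], [[0, 0, 0], [0, 0, 0]], [[0, 0, 0], [0, 0, 0]]]'

```text
time: 9.02
eef_pos: [0.506, -0.2104, 0.125]
tcp_rot: [-0.139, 0.99, -0.0, 0.0]
contact_force: [-0.7, -0.1, -0.4]
opening: 0.697
finger_force: 0.0
```

```bash
python3 - <<'E'
from h import *
s=readout.get_state();im=cams.read_camera("wrist");sc=cams.read_camera("scene")
print(s['eef_pos'],s['tcp_rot'],s['opening'],s['qpos'][5])
sc=cv2.resize(sc[140:260,130:340],(525,300));im=cv2.resize(im,(400,300))
cv2.imwrite("pics/w4.png",np.hstack([im,sc])[:,:800,::-1])
m=mask(cams.read_camera("wrist"),"blue",120,40);print(blobs(m,100))
E
```

```text
[ 0.50603481 -0.21042748  0.12496459] [-1.39249867e-01  9.90257201e-01 -1.94676690e-04  3.36271474e-04] 0.6973380015721452 -2.429609965081931
[([259.8, 178.4], [227, 157, 65, 64, 2057]), ([256.9, 224.2], [235, 200, 44, 49, 1688])]
```

View pics/w4.png

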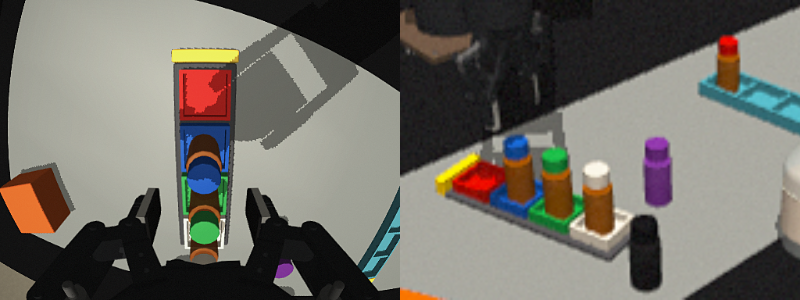

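Red stands upright in its compartment, at (728,65) in the scene half. Blue's cap is centred between the pads, at (204,177) in the wrist half.

>>> step_arm --increments '[[[0, -0.5, -22], [0, 0, 0]], [[0, 0, -22], [0, 0, 0]], [[0, 0, -22], [0, 0, 0]], [[0, 0, -14], [0, 0, 0]], [[0, 0, -7], [0, 0, 0]], [[0, 0, 0], [0, 0, 0]], [[0, 0, 0], [0, 0, 0]]]'

```text
time: 9.75
eef_pos: [0.5062, -0.2081, 0.0376]
tcp_rot: [-0.142, 0.99, 0.0, 0.0]
contact_force: [0.2, 0.2, 1.1]
opening: 0.695
finger_force: 0.0
```

>>> step_arm --increments '[[[0, 0, 0], [0, 0, 0]], [[0, 0, 0], [0, 0, 0]], [[0, 0, 0], [0, 0, 0]], [[0, 0, 0], [0, 0, 0]], [[0, 0, 0], [0, 0, 0]], [[0, 0, 0], [0, 0, 0]], [[0, 0, 0], [0, 0, 0]]]' --fingers -1

```text
time: 10.33
eef_pos: [0.5071, -0.2095, 0.0388]
tcp_rot: [-0.141, 0.99, -0.001, 0.001]
contact_force: [0.1, 0.4, 6.0]
opening: 0.391
finger_force: 30.4
```

>>> step_arm --increments '[[[0, 0, 12], [0, 0, 0]], [[0, 0, 30], [0, 0, 0]], [[0, 0, 30], [0, 0, 0]], [[1, 10, 12], [0, 0, 0]], [[3.1, 38, 0], [0, 0, -0.017]], [[3.1, 38, 0], [0, 0, -0.017]], [[3.1, 38, 0], [0, 0, -0.017]], [[3.1, 38, 0], [0, 0, -0.017]]]'

```text
time: 11.0
eef_pos: [0.5184, -0.0448, 0.1208]
tcp_rot: [-0.106, 0.994, 0.0, -0.0]
contact_force: [0.3, 0.1, -0.1]
opening: 0.391
finger_force: 30.2
```

>>> step_arm --increments '[[[3.1, 38, 0], [0, 0, -0.017]], [[3.1, 38, 0], [0, 0, -0.017]], [[3.1, 38, 0], [0, 0, -0.017]], [[3.1, 38, 0], [0, 0, -0.017]], [[3.1, 38, 0], [0, 0, -0.017]], [[3.1, 38, 0], [0, 0, -0.017]], [[0, 0, 0], [0, 0, 0]], [[0, 0, 0], [0, 0, 0]]]'

```text
time: 11.67
eef_pos: [0.5367, 0.1834, 0.1205]
tcp_rot: [-0.059, 0.998, -0.0, -0.001]
contact_force: [0.3, -1.7, -0.7]
opening: 0.386
finger_force: 30.4
```

>>> step_arm --increments '[[[3, -2, -20], [0, 0, 0]], [[0, 0, -28], [0, 0, 0]], [[0, 0, -20], [0, 0, 0]], [[0, 0, -12], [0, 0, 0]], [[0, 0, -5], [0, 0, 0]], [[0, 0, -1], [0, 0, 0]], [[0, 0, 0], [0, 0, 0]], [[0, 0, 0], [0, 0, 0]]]'

```text
time: 12.33
eef_pos: [0.5422, 0.179, 0.0367]
tcp_rot: [-0.056, 0.998, 0.0, 0.001]
contact_force: [0.1, 0.8, -1.2]
opening: 0.389
finger_force: 30.4
```

>>> step_arm --increments '[[[0, 0, -0.6], [0, 0, 0]], [[0, 0, -0.6], [0, 0, 0]], [[0, 0, 0], [0, 0, 0]], [[0, 0, 0], [0, 0, 0]]]'

```text
time: 12.67
eef_pos: [0.5412, 0.1791, 0.0345]
tcp_rot: [-0.057, 0.998, 0.0, 0.0]
contact_force: [0.4, 0.1, -1.1]
opening: 0.391
finger_force: 30.4
```

>>> step_arm --increments '[[[0, 0, -0.8], [0, 0, 0]], [[0, 0, -0.8], [0, 0, 0]], [[0, 0, 0], [0, 0, 0]], [[0, 0, 0], [0, 0, 0]]]'

```text
time: 13.0
eef_pos: [0.5408, 0.1791, 0.0323]
tcp_rot: [-0.057, 0.998, -0.0, -0.0]
contact_force: [-0.7, -0.4, -1.8]
opening: 0.387
finger_force: 30.4
```

>>> step_arm --increments '[[[0, 0, -0.6], [0, 0, 0]], [[0, 0, -0.4], [0, 0, 0]], [[0, 0, 0], [0, 0, 0]], [[0, 0, 0], [0, 0, 0]]]'

```text
time: 13.33
eef_pos: [0.5411, 0.1791, 0.0318]
tcp_rot: [-0.057, 0.998, -0.0, 0.0]
contact_force: [-1.2, -0.0, 2.9]
opening: 0.389
finger_force: 30.8
```

>>> step_arm --increments '[[[0, 0, 0], [0, 0, 0]], [[0, 0, 0], [0, 0, 0]], [[0, 0, 0], [0, 0, 0]], [[0, 0, 0], [0, 0, 0]], [[0, 0, 10], [0, 0, 0]], [[0, 0, 25], [0, 0, 0]], [[0, 0, 33], [0, 0, 0]], [[0, 0, 25], [0, 0, 0]]]' --fingers 0.4

```text
time: 14.0
eef_pos: [0.5414, 0.1791, 0.1269]
tcp_rot: [-0.057, 0.998, 0.0, 0.001]
contact_force: [1.3, 0.3, 1.2]
opening: 0.698
finger_force: 0.0
```

>>> step_arm --increments '[[[2.3, -37.3, 0], [0, 0, 0.017]], [[2.3, -37.3, 0], [0, 0, 0.017]], [[2.3, -37.3, 0], [0, 0, 0.017]], [[2.3, -37.3, 0], [0, 0, 0.017]], [[2.3, -37.3, 0], [0, 0, 0.017]], [[2.3, -37.3, 0], [0, 0, 0.017]], [[2.3, -37.3, 0], [0, 0, 0.017]], [[2.3, -37.3, 0], [0, 0, 0.017]]]'

```text
time: 14.67
eef_pos: [0.5594, -0.1212, 0.1254]
tcp_rot: [-0.125, 0.992, -0.0, 0.001]
contact_force: [1.5, 0.6, -0.1]
opening: 0.702
finger_force: 0.0
```

>>> step_arm --increments '[[[2.3, -37.3, 0], [0, 0, 0.017]], [[2.3, -37.3, 0], [0, 0, 0.017]], [[0, 0, 0], [0, 0, 0]], [[0, 0, 0], [0, 0, 0]]]'

```text
time: 15.0
eef_pos: [0.5641, -0.196, 0.1252]
tcp_rot: [-0.139, 0.99, -0.0, 0.0]
contact_force: [0.5, 0.8, 0.4]
opening: 0.699
finger_force: 0.0
```

```bash
python3 - <<'E'
from h import *
s=readout.get_state();im=cams.read_camera("wrist");sc=cams.read_camera("scene")
print(s['eef_pos'],s['tcp_rot'])
print([(b[0],(plane(ray("wrist",b[0],s),.088)*1000).round(1)) for b in blobs(mask(im,"green",100,40),100)])
sc=cv2.resize(sc[140:260,130:340],(525,300));im=cv2.resize(im,(400,300))
cv2.imwrite("pics/w5.png",np.hstack([im,sc])[:,:800,::-1])
E
```

```text
[ 0.56408382 -0.19601959  0.12521809] [-1.39286835e-01  9.90251939e-01 -2.35514928e-04  4.68864037e-04]
[([264.2, 198.4], array([ 547.7, -199.2,   88. ]))]
```

View pics/w5.png

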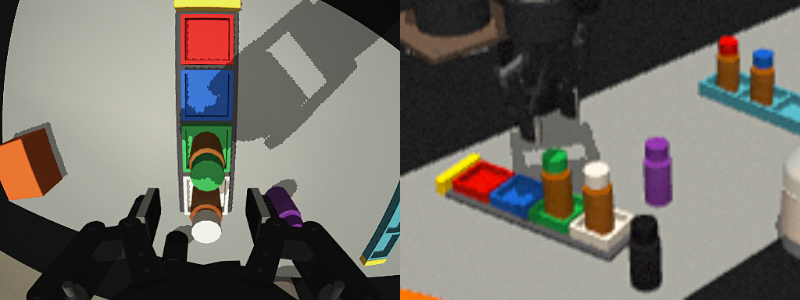

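Red and blue stand upright in the tray, at (728,65) and (763,75). Green's cap is about 4 px right of the pad midline, so I'll shift +3 mm in y while descending.

>>> step_arm --increments '[[[-0.5, 3, -22], [0, 0, 0]], [[0, 0, -22], [0, 0, 0]], [[0, 0, -22], [0, 0, 0]], [[0, 0, -14], [0, 0, 0]], [[0, 0, -7], [0, 0, 0]], [[0, 0, 0], [0, 0, 0]], [[0, 0, 0], [0, 0, 0]]]'

```text
time: 15.68
eef_pos: [0.5639, -0.1905, 0.0379]
tcp_rot: [-0.142, 0.99, -0.0, 0.0]
contact_force: [0.4, -1.2, 0.6]
opening: 0.701
finger_force: 0.0
```

>>> step_arm --increments '[[[0, 0, 0], [0, 0, 0]], [[0, 0, 0], [0, 0, 0]], [[0, 0, 0], [0, 0, 0]], [[0, 0, 0], [0, 0, 0]], [[0, 0, 0], [0, 0, 0]], [[0, 0, 0], [0, 0, 0]], [[0, 0, 0], [0, 0, 0]]]' --fingers -1

```text
time: 16.27
eef_pos: [0.5646, -0.1915, 0.0392]
tcp_rot: [-0.141, 0.99, -0.001, 0.001]
contact_force: [-0.4, 1.2, 6.8]
opening: 0.388
finger_force: 30.1
```

>>> step_arm --increments '[[[0, 0, 12], [0, 0, 0]], [[0, 0, 30], [0, 0, 0]], [[0, 0, 32], [0, 0, 0]], [[0, 0, 27], [0, 0, 0]], [[3.3, 37, 0], [0, 0, -0.017]], [[3.3, 38, 0], [0, 0, -0.017]], [[3.3, 38, 0], [0, 0, -0.017]], [[3.3, 38, 0], [0, 0, -0.017]]]'

```text
time: 16.93
eef_pos: [0.5761, -0.0386, 0.1388]
tcp_rot: [-0.106, 0.994, 0.0, -0.0]
contact_force: [0.1, -0.2, -1.2]
opening: 0.39
finger_force: 30.2
```

>>> step_arm --increments '[[[3.3, 38, 0], [0, 0, -0.017]], [[3.3, 38, 0], [0, 0, -0.017]], [[3.3, 38, 0], [0, 0, -0.017]], [[3.3, 38, 0], [0, 0, -0.017]], [[3.3, 38, 0], [0, 0, -0.017]], [[3.3, 38, 0], [0, 0, -0.017]], [[0, 0, 0], [0, 0, 0]], [[0, 0, 0], [0, 0, 0]]]'

```text
time: 17.6
eef_pos: [0.5957, 0.19, 0.1382]
tcp_rot: [-0.059, 0.998, -0.0, -0.0]
contact_force: [-0.0, -0.4, -0.4]
opening: 0.387
finger_force: 30.4
```

>>> step_arm --increments '[[[3, 0, -25], [0, 0, 0]], [[0, 0, -30], [0, 0, 0]], [[0, 0, -25], [0, 0, 0]], [[0, 0, -15], [0, 0, 0]], [[0, 0, -6], [0, 0, 0]], [[0, 0, -3], [0, 0, 0]], [[0, 0, 0], [0, 0, 0]], [[0, 0, 0], [0, 0, 0]]]'

```text
time: 18.27
eef_pos: [0.6006, 0.1877, 0.0359]
tcp_rot: [-0.056, 0.998, 0.0, 0.001]
contact_force: [-0.2, 0.6, -1.9]
opening: 0.386
finger_force: 30.3
```

>>> step_arm --increments '[[[0, 0, -0.6], [0, 0, 0]], [[0, 0, -0.4], [0, 0, 0]], [[0, 0, 0], [0, 0, 0]], [[0, 0, 0], [0, 0, 0]]]'

```text
time: 18.6
eef_pos: [0.5998, 0.1882, 0.0341]
tcp_rot: [-0.057, 0.998, 0.0, 0.001]
contact_force: [0.3, -0.3, -1.4]
opening: 0.386
finger_force: 30.3
```

>>> step_arm --increments '[[[0, 0, -0.8], [0, 0, 0]], [[0, 0, -0.8], [0, 0, 0]], [[0, 0, 0], [0, 0, 0]], [[0, 0, 0], [0, 0, 0]]]'

```text
time: 18.93
eef_pos: [0.5997, 0.1882, 0.0322]
tcp_rot: [-0.057, 0.998, 0.0, 0.0]
contact_force: [-1.2, -0.1, 1.5]
opening: 0.39
finger_force: 30.5
```

>>> step_arm --increments '[[[0, 0, -0.5], [0, 0, 0]], [[0, 0, 0], [0, 0, 0]], [[0, 0, 0], [0, 0, 0]]]'

```text
time: 19.18
eef_pos: [0.5997, 0.1882, 0.0321]
tcp_rot: [-0.057, 0.998, 0.0, 0.0]
contact_force: [-2.8, 0.0, 5.0]
opening: 0.39
finger_force: 30.9
```

>>> step_arm --increments '[[[0, 0, 0], [0, 0, 0]], [[0, 0, 0], [0, 0, 0]], [[0, 0, 0], [0, 0, 0]], [[0, 0, 0], [0, 0, 0]], [[0, 0, 10], [0, 0, 0]], [[0, 0, 25], [0, 0, 0]], [[0, 0, 33], [0, 0, 0]], [[0, 0, 25], [0, 0, 0]]]' --fingers 0.4

```text
time: 19.85
eef_pos: [0.5999, 0.1881, 0.1267]
tcp_rot: [-0.057, 0.998, 0.0, 0.001]
contact_force: [1.3, 0.3, 1.4]
opening: 0.699
finger_force: 0.0
```

>>> step_arm --increments '[[[2.1, -36.4, 0], [0, 0, 0.017]], [[2.1, -36.4, 0], [0, 0, 0.017]], [[2.1, -36.4, 0], [0, 0, 0.017]], [[2.1, -36.4, 0], [0, 0, 0.017]], [[2.1, -36.4, 0], [0, 0, 0.017]], [[2.1, -36.4, 0], [0, 0, 0.017]], [[2.1, -36.4, 0], [0, 0, 0.017]], [[2.1, -36.4, 0], [0, 0, 0.017]]]'

```text
time: 20.52
eef_pos: [0.6163, -0.1049, 0.1252]
tcp_rot: [-0.125, 0.992, -0.0, 0.0]
contact_force: [0.7, -0.2, -0.6]
opening: 0.699
finger_force: 0.0
```

>>> step_arm --increments '[[[2.1, -36.4, 0], [0, 0, 0.017]], [[2.1, -36.4, 0], [0, 0, 0.017]], [[0, 0, 0], [0, 0, 0]], [[0, 0, 0], [0, 0, 0]]]'

```text
time: 20.85
eef_pos: [0.6205, -0.1781, 0.125]
tcp_rot: [-0.139, 0.99, -0.0, 0.0]
contact_force: [0.6, 0.4, 0.4]
opening: 0.704
finger_force: 0.0
```

```bash
python3 - <<'E'
from h import *
s=readout.get_state();im=cams.read_camera("wrist");sc=cams.read_camera("scene")
print(s['eef_pos'],s['tcp_rot'])
sc=cv2.resize(sc[140:260,130:340],(525,300));im=cv2.resize(im,(400,300))
cv2.imwrite("pics/w6.png",np.hstack([im,sc])[:,:800,::-1])
E
```

```text
[ 0.62053994 -0.17812093  0.12500765] [-1.39284058e-01  9.90252360e-01 -1.71147801e-04  4.29873101e-04]
```

View pics/w6.png

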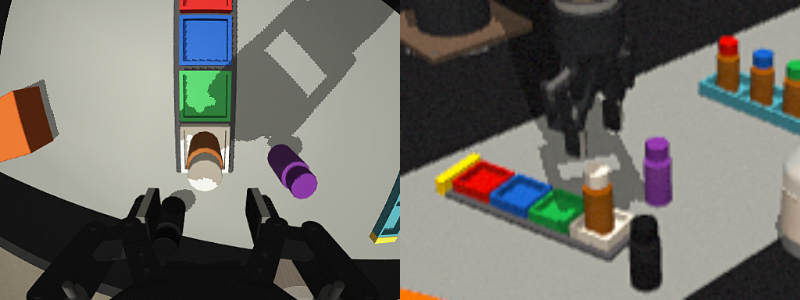

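Red, blue and green stand in the tray. White's cap is at (205,172) between the pads, and purple and black are clear of the fingers.

>>> step_arm --increments '[[[-0.5, 1, -22], [0, 0, 0]], [[0, 0, -22], [0, 0, 0]], [[0, 0, -22], [0, 0, 0]], [[0, 0, -14], [0, 0, 0]], [[0, 0, -7], [0, 0, 0]], [[0, 0, 0], [0, 0, 0]], [[0, 0, 0], [0, 0, 0]]]'

```text
time: 21.53
eef_pos: [0.6204, -0.1744, 0.0378]
tcp_rot: [-0.142, 0.99, -0.0, 0.0]
contact_force: [-0.3, -0.3, 0.1]
opening: 0.7
finger_force: 0.0
```

>>> step_arm --increments '[[[0, 0, 0], [0, 0, 0]], [[0, 0, 0], [0, 0, 0]], [[0, 0, 0], [0, 0, 0]], [[0, 0, 0], [0, 0, 0]], [[0, 0, 0], [0, 0, 0]], [[0, 0, 0], [0, 0, 0]], [[0, 0, 0], [0, 0, 0]]]' --fingers -1

```text
time: 22.12
eef_pos: [0.6212, -0.1755, 0.0392]
tcp_rot: [-0.141, 0.99, -0.001, 0.001]
contact_force: [0.8, -0.0, 5.4]
opening: 0.387
finger_force: 30.1
```

>>> step_arm --increments '[[[0, 0, 12], [0, 0, 0]], [[0, 0, 30], [0, 0, 0]], [[0, 0, 32], [0, 0, 0]], [[0, 0, 27], [0, 0, 0]], [[-4, 36, 0], [0, 0, -0.017]], [[-4, 37, 0], [0, 0, -0.017]], [[-4, 37, 0], [0, 0, -0.017]], [[0, 37, 0], [0, 0, -0.017]]]'

```text
time: 22.78
eef_pos: [0.6066, -0.0266, 0.1384]
tcp_rot: [-0.106, 0.994, 0.0, -0.001]
contact_force: [0.9, -0.3, -1.2]
opening: 0.387
finger_force: 30.2
```

>>> step_arm --increments '[[[3, 37, 0], [0, 0, -0.017]], [[7, 37, 0], [0, 0, -0.017]], [[10, 37, 0], [0, 0, -0.017]], [[10, 37, 0], [0, 0, -0.017]], [[10, 37, 0], [0, 0, -0.017]], [[9, 37, 0], [0, 0, -0.017]], [[0, 0, 0], [0, 0, 0]], [[0, 0, 0], [0, 0, 0]]]'

```text
time: 23.45
eef_pos: [0.6563, 0.1962, 0.1379]
tcp_rot: [-0.058, 0.998, -0.0, -0.001]
contact_force: [0.2, -0.5, -0.3]
opening: 0.388
finger_force: 30.3
```

>>> step_arm --increments '[[[1.5, 0.5, -25], [0, 0, 0]], [[0, 0, -30], [0, 0, 0]], [[0, 0, -25], [0, 0, 0]], [[0, 0, -15], [0, 0, 0]], [[0, 0, -6], [0, 0, 0]], [[0, 0, -3], [0, 0, 0]], [[0, 0, 0], [0, 0, 0]], [[0, 0, 0], [0, 0, 0]]]'

```text
time: 24.12
eef_pos: [0.6598, 0.1944, 0.0362]
tcp_rot: [-0.056, 0.998, 0.0, 0.001]
contact_force: [-0.8, -0.1, -0.1]
opening: 0.388
finger_force: 30.3
```

>>> step_arm --increments '[[[0, 0, -0.6], [0, 0, 0]], [[0, 0, -0.6], [0, 0, 0]], [[0, 0, -0.6], [0, 0, 0]], [[0, 0, -0.4], [0, 0, 0]], [[0, 0, 0], [0, 0, 0]], [[0, 0, 0], [0, 0, 0]]]'

```text
time: 24.62
eef_pos: [0.6585, 0.1946, 0.0323]
tcp_rot: [-0.057, 0.998, 0.0, 0.0]
contact_force: [-0.6, -0.3, -0.6]
opening: 0.39
finger_force: 30.3
```

>>> step_arm --increments '[[[0, 0, -0.6], [0, 0, 0]], [[0, 0, 0], [0, 0, 0]], [[0, 0, 0], [0, 0, 0]]]'

```text
time: 24.87
eef_pos: [0.6586, 0.1947, 0.0322]
tcp_rot: [-0.057, 0.998, 0.0, -0.0]
contact_force: [-1.3, -0.0, 3.4]
opening: 0.391
finger_force: 30.6
```

>>> step_arm --increments '[[[0, 0, 0], [0, 0, 0]], [[0, 0, 0], [0, 0, 0]], [[0, 0, 0], [0, 0, 0]], [[0, 0, 0], [0, 0, 0]], [[0, 0, 10], [0, 0, 0]], [[0, 0, 25], [0, 0, 0]], [[0, 0, 33], [0, 0, 0]], [[0, 0, 30], [0, 0, 0]]]' --fingers 0.4

```text
time: 25.53
eef_pos: [0.6582, 0.1945, 0.1308]
tcp_rot: [-0.057, 0.998, -0.0, -0.0]
contact_force: [1.1, 0.2, 0.4]
opening: 0.699
finger_force: 0.0
```

>>> step_arm --increments '[[[0, 0, 30], [0, 0, 0]], [[-20, -10, 30], [0, 0, 0]], [[-30, -20, 0], [0, 0, 0]], [[-30, -20, 0], [0, 0, 0]], [[-30, -20, 0], [0, 0, 0]], [[0, 0, 0], [0, 0, 0]], [[0, 0, 0], [0, 0, 0]]]'

```text
time: 26.12
eef_pos: [0.5469, 0.1239, 0.1898]
tcp_rot: [-0.056, 0.998, 0.0, -0.0]
contact_force: [-0.2, -0.0, 0.2]
opening: 0.697
finger_force: 0.0
```

```bash
python3 - <<'E'
from h import *
s=readout.get_state();print(s['time'],s['eef_pos'],s['contact_force'])
im=cams.read_camera("wrist");sc=cams.read_camera("scene")
sc=cv2.resize(sc[140:260,130:340],(525,300));im=cv2.resize(im,(400,300))
t=cams.read_camera("top");t=cv2.resize(t[90:310,50:450],(525,289))
o=np.zeros((600,800,3),np.uint8);o[:300,:400]=im;o[:300,400:]=sc[:,125:];o[300:589,:525]=t
cv2.imwrite("pics/w7.png",o[:,:,::-1])
E
```

```text
26.1167 [0.54688197 0.12392555 0.18976533] [-0.16476174 -0.04226978  0.22983422]
```

View pics/w7.png

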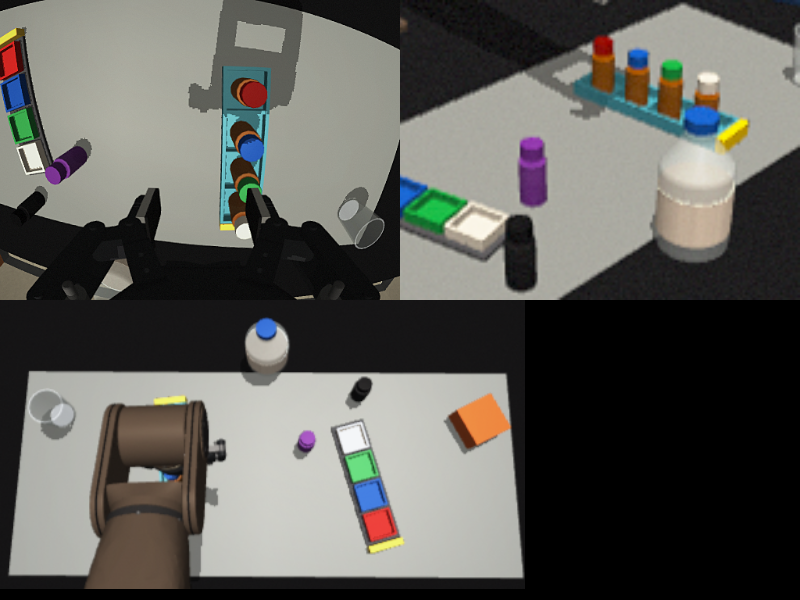

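All four bottles stand upright in the tray in the order asked: red at the far-from-yellow end, then blue, green, and white next to the yellow bar. The rack is empty, the bystanders haven't moved, and the arm is clear.

```bash
python3 -c "
from plant import sign_off
print(sign_off())"
```

```text
the job is handed in; nothing more can be done
None
```

The four bottles are upright and released in the tray in reverse order, the solvent bottle, beaker, orange box and look-alikes were left alone, and the job was handed in at about 26 s of the 112 s allowed.

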